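# Build the shaft support column from packing pieces

### The arm

A 6-joint arm with a two-finger parallel gripper is mounted at the origin on the work surface. World frame = base frame: x ahead of the robot, y to its left, z up, the work surface at z = 0. Lengths are in m, angles in rad, forces in N, time in s.
With the tool pointing down it reaches from about 0.275 to 0.875 m from the base axis. Payload 12.5 kg.
Tool frame: the origin (TCP) lies midway between the tips of the shut fingers; the grasp point (between the pads) lies 19 mm behind it (pinch_z is the z of the grasp point in the tool frame, in m); z points along the fingers, y is the line along which they close (so a half turn about z gives the same grasp; the last joint's range is limited). The gripper opens to 85 mm and grips with 20 to 120 N. Pads are 22 mm wide; open, the fingers measure 114 mm over their backs; the gripper's body (76 mm by 85 mm) begins 54 mm behind the grasp point. The pads swing forward as they close: fully open they stand 13 mm farther back than shut.
Start: joints at [1.174, 0.351, 1.652, -0, 1.139, -0.085], TCP at [0.169, 0.523, 0.231] pointing down, gripper open.
Joint ranges: [-2.75, 2.75], [-0.79, 2.1], [0.01, 2.65], [-1.57, 4.71], [0.07, 3.14], [-2.87, 2.87]. Speed limits (rad/s): [2.22, 2.22, 2.79, 3.14, 3.14, 3.14].

### API

Orientations are given as a unit quaternion [w, x, y, z].
In Python, from rig import * gives the robot as it stands.
- The arm moves only by the tool apply_moves, never from a script. Its argument "moves" is a list of rows, each a list of 5 numbers: the shift along the world's x, y, z in cm, then the turn about the world's z in degrees, then the finger opening in cm, from 0 to 8.54. A call has 1 to 20 rows; each row is the pose to reach, as a shift and turn from the pose commanded when the call began; what a row does not reach only later rows make up. A row lasts 1/10 s, in which the tool goes at most 50 mm and 8.59 degrees, less where a joint would pass 70% of its speed; a pose out of reach is approached as far as the arm can. A call with a gripper value outside its range is refused whole. The fingers move at their own pace and stop on an object; the grip force is fixed at half the most. Time passes only in rows, so rows that repeat a pose let the fingers close. It gives the time, the measured TCP pose, the force, the opening and the grip force at its end, in the units of the state.
- state(): the state, without advancing time (a new reading comes with each control period).
- camera(name): name is "side" or "top"; returns (picture, depth): 400x640x3 uint8, red, green, blue; 400x640 float32, m along the optical axis (not along the pixel's ray), 0 where there is no reading.
- camera_model(name): a dict with "camera_matrix" (3x3 intrinsics, pixels), "R" (3x3) and "t" (3): a world point X has camera coordinates R X + t. Camera axes: x right, y down, z forward; pixel columns grow to the right and rows downward; lengths in m; the calibration is good to about 2 mm. A picture is of the moment at which its call begins. camera_model takes no time and is no camera call.
- hand_in(): hands the job in; it is judged then, once.
Trained networks look in the newest picture that a camera, given by its name, has taken for a name from the list of things; names that differ only in an ending like _2 or _b are one class to them, and where a whole thing is asked for, a point or a joint stands for the part that bears it (a point fixed in the world has none). Each returns a list of dicts, best first, with "score" (0 to 1); they miss things now and then, are a little off and sometimes report something else, mostly with a low value. They report only what shows in the picture. A call takes as long as a camera call.
- search_frame(camera, label): "extent" ([left, top, right, bottom] in pixels, round what is visible of it).
- masks_of(camera, label): "mask" (400x640 bool, what is visible of it) and "extent" ([left, top, right, bottom] in pixels, round what is visible of it).
- spot_point(camera, label): "uv" ([column, row] in pixels: a listed point, or the origin of a listed thing).
The state is a dict: "clock": time; "qpos": joint angles; "joint_velocities": joint speeds; "joint_torque": joint torques, N m; "eef_pos": TCP position; "tool_rot": TCP orientation; "ft_force": force on the tool from outside, world axes, zero at the start; "wrist_torque": the same for the moment, N m; "opening": finger opening in m; "finger_force": force on a finger pad.
Only numpy, scipy, OpenCV 4.12 (cv2) and the standard library are available. Lean on these libraries where they do the work, as an engineer would, in place of code of your own. Each camera call takes 0.05 s, during which the arm holds its last target. There are 200 camera calls.

### The job

Build the packing column that will carry the free end of the shaft: slide the blue lid of the wooden case fully open, take out whatever packing pieces are inside, and stack them together with all the packing pieces lying on the bench in one straight column centred on the brass pad of the black carriage, each piece flat, the widest at the bottom and every piece narrower than the one beneath it. Leave the emptied case with its lid slid fully shut, and do not disturb the jar, the chuck key or the cup.

Things in the scene. Friction and masses are not known exactly. Their poses are not given: they have to be found in the camera images.
- p1_c (a point): Packing piece: the widest packing piece: black flat plate with four small dark spots, 96 (its x) x 66 (its y) x 18 mm high; starts flat on the bench. This point is its centre, half-way up; z up along its height. Mass 0.1 to 0.45 kg. Always present.
- p2_c (a point): Packing piece: green flat plate with two small dark spots, 80 (its x) x 58 (its y) x 18 mm high; second widest; starts on the bench. This point is its centre, half-way up; z up along its height. Mass 0.1 to 0.45 kg. May be absent.
- p3_c (a point): Packing piece: steel-grey disc, diameter 54, 20 mm high; third widest; starts inside the closed case, on its floor. This point is its centre, half-way up; z up along its height. Mass 0.1 to 0.45 kg. Always present.
- p4_c (a point): Packing piece: aluminium square block with one dark spot, 46 x 46 x 24 mm high; fourth widest; starts on the bench. This point is its centre, half-way up; z up along its height. Mass 0.1 to 0.45 kg. May be absent.
- p5_c (a point): Packing piece: brass-yellow disc, diameter 38, 22 mm high; fifth widest; when present starts inside the closed case, on its floor. This point is its centre, half-way up; z up along its height. Mass 0.1 to 0.45 kg. May be absent.
- p6_c (a point): Packing piece: red square block, 34 x 34 x 24 mm high; sixth widest; starts on the bench; it may lie either way up. This point is its centre, half-way up; z up along its height. Mass 0.1 to 0.45 kg. May be absent.
- p7_c (a point): Packing piece: the narrowest piece: copper-coloured square block, 26 x 26 x 24 mm high; starts on the bench; it may lie on any face. This point is its centre, half-way up; z up along its height. Mass 0.1 to 0.45 kg. Always present.
- pad (a point): centre of the top face of the brass pad (112 x 82 mm, its long side along this point's x) on the fixed black carriage (170 x 150 mm, 46 mm high, pad top 50 mm above the bench; screw heads at both ends), which sits on two short ground bars; z up. The column stands here.
- lid (a joint): travel of the case's blue sliding lid in m: 0 fully shut, 0.145 fully open (end stop). Moves straight along the case's +x, captive in its tracks (it cannot be lifted off), with about 2 N of friction, and stays where it is left.
- lid_grip (a point): centre of the black upright grip bar on the blue lid (14 mm along x, 42 mm along y, 26 mm high, its top 34 mm above the case walls' rim, 80 mm above the bench; the lid's upper face is at 54 mm). Moves with the lid; its x is the opening direction.
- case_floor (a point): centre of the inner floor of the fixed wooden case, 6 mm above the bench; inside 145 mm (its x) by 122 mm (its y), walls 6 mm thick, rim 46 mm above the bench. x is the direction in which the lid opens, onto two open aluminium rails that run to 228 mm beyond this point, 130 mm apart inside and 154 mm over their outsides, tops 59 mm above the bench (they also flank the case); the discs stand about 35 mm either side of this point along x, near the middle in y. z up.
- jar: yellow jar with black cap, diameter 60, 75 mm high, bystander; origin at the centre of its underside
- chuck_key: steel T-shaped chuck key lying flat on the bench, a 128 mm long stem with a 110 mm cross bar at its origin end, 16 mm high, stem along its x, bystander; origin under the middle of the cross bar
- cup: grey open cup, diameter 70, 80 mm high, bystander; origin at the centre of its underside

How it is judged:
By the outcome, as a careful person would: the job done as asked, in the order asked, and still so for the second after the job is handed in, with the robot touching nothing.
Of p2, p4, p5, p6 only 2 to 4 are there at a start; the rules pass over those that are not, and their reading is None.
At some moment in a run one of p6, p7 may be knocked a few centimetres aside while the robot is not near it.
It also fails if it takes over 210 s, if anything falls off the work surface, if the arm or the gripper's body presses on something with over 40 N, if the wrist force passes 120 N, or if a joint passes its speed limit or range.

## Working session

There is one attempt and no reset: what is moved stays moved. The work goes in short steps, Python scripts to look and compute and a tool call to move; the robot and the scene stay as the last step left them, time stands still between calls to the robot, and variables do not carry over. Pictures are saved under pics/ and viewed, at most 14 in all, crops included, and the job is handed in when it is done.

Besides the shell and the picture viewer there is one more tool, called after ">>>" as a command line: name --pt "numbers of a row" for each row, then --argument value for the rest. apply_moves: Moves the arm, as the interface text tells. Its arguments: {"type":"object","properties":{"moves":{"type":"array"}},"required":["moves"]}

```bash
ls; mkdir -p pics; cat > h.py <<'E'
from rig import *
import numpy as np, cv2
def cam(n):
    p,d=camera(n); return p,d,camera_model(n)
def unproj(m,u,v,z):  # u,v pixel, z depth
    K=np.array(m["camera_matrix"]);R=np.array(m["R"]);t=np.array(m["t"])
    c=np.stack([(u-K[0,2])/K[0,0]*z,(v-K[1,2])/K[1,1]*z,z],-1)
    return (c-t)@R
def proj(m,X):
    K=np.array(m["camera_matrix"]);c=np.array(m["R"])@np.array(X)+np.array(m["t"]);c=K@c;return c[:2]/c[2]
def cloud(m,d):
    v,u=np.mgrid[:400,:640];P=unproj(m,u.astype(float),v.astype(float),d.astype(float));P[d<=0]=np.nan;return P
def onplane(m,uv,z):
    R=np.array(m["R"]);t=np.array(m["t"]);o=-R.T@t;r=unproj(m,np.array(float(uv[0])),np.array(float(uv[1])),np.array(1.0))-o
    return o+r*(z-o[2])/r[2]
E
python3 - <<'E'
from h import *
for n in ("top","side"):
    p,d,m=cam(n); cv2.imwrite(f"pics/{n}0.png",cv2.cvtColor(p,cv2.COLOR_RGB2BGR)); np.savez(f"/tmp/{n}0.npz",p=p,d=d)
    print(n,np.round(m["R"],3).tolist(),np.round(m["t"],3),np.round(m["camera_matrix"],1).tolist())
    R=np.array(m["R"]);print(-R.T@np.array(m["t"]))
m=camera_model("top")
P=cloud(m,np.load("/tmp/top0.npz")["d"])
for l in "p1_c p2_c p3_c p4_c p5_c p6_c p7_c pad lid_grip case_floor jar chuck_key cup".split():
    r=spot_point("top",l)
    for q in r[:2]:
        u,v=np.round(q["uv"]).astype(int); print(l,round(q["score"],2),(u,v),np.round(P[min(v,399),min(u,639)],3))
s=state();print(s["clock"],s["eef_pos"],s["tool_rot"])
E
```

```text
pics
top [[0.002, -1.0, -0.01], [-0.992, -0.0, -0.126], [0.126, 0.01, -0.992]] [0.011 0.596 1.045] [[451.3, 0.0, 319.4], [0.0, 451.3, 205.2], [0.0, 0.0, 1.0]]
[4.59505948e-01 7.62578341e-04 1.11197890e+00]
side [[0.675, -0.738, 0.003], [-0.537, -0.494, -0.684], [0.506, 0.46, -0.73]] [-0.402  0.361  0.767] [[454.2, 0.0, 320.0], [0.0, 454.2, 199.8], [0.0, 0.0, 1.0]]
[ 0.07631283 -0.47106967  0.80746058]
p1_c 0.6 (np.int64(295), np.int64(265)) [0.454 0.071 0.016]
p3_c 0.49 (np.int64(363), np.int64(201)) [ 0.608 -0.094  0.024]
p4_c 0.54 (np.int64(366), np.int64(200)) [ 0.611 -0.101  0.024]
p6_c 0.71 (np.int64(270), np.int64(202)) [0.606 0.132 0.024]
p7_c 0.48 (np.int64(318), np.int64(201)) [0.609 0.016 0.022]
pad 0.59 (np.int64(187), np.int64(249)) [0.491 0.323 0.05 ]
lid_grip 0.81 (np.int64(456), np.int64(252)) [ 0.484 -0.299  0.079]
jar 0.89 (np.int64(359), np.int64(139)) [ 0.75  -0.082  0.072]
chuck_key 0.89 (np.int64(306), np.int64(142)) [0.759 0.046 0.011]
cup 0.93 (np.int64(251), np.int64(143)) [0.759 0.185 0.004]
cup 0.67 (np.int64(306), np.int64(143)) [0.759 0.047 0.002]
0.75 [0.16870448 0.52346191 0.23126401] [-1.81883234e-06  1.55275585e-01  9.87871192e-01 -1.68890920e-05]
```

View pics/top0.png

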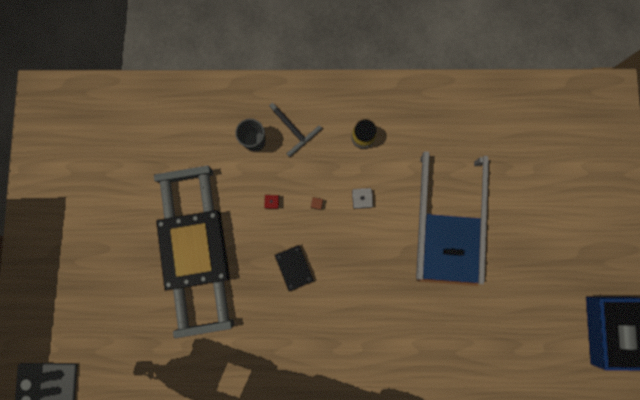

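View pics/side0.png

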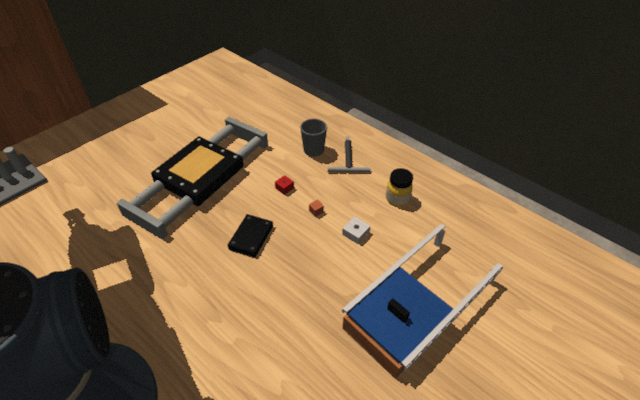

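The top view shows the black plate at (295,267), the aluminium block at (363,198), red at (272,201), copper at (317,203), the pad at (190,250) and the shut case at (455,250). There is no green plate, and the jar, key and cup stand at the top. Next I measure positions and yaws.

```bash
cat >> h.py <<'E'
def rect(m,mask,z):
    "outline of mask projected on plane z -> minAreaRect (centre mm, size, angle of long side deg)"
    v,u=np.nonzero(mask); X=np.array([onplane(m,(a,b),z)[:2] for a,b in zip(u,v)])*1000
    (c,(w,h),a)=cv2.minAreaRect(X.astype(np.float32))
    if w<h: w,h,a=h,w,a+90
    return np.round(X.mean(0),1),np.round(c,1),round(w,1),round(h,1),round((a+90)%180-90,1),len(u)
def hmask(P,zlo,zhi,box):
    x0,x1,y0,y1=box
    k=(P[...,2]>zlo)&(P[...,2]<zhi)&(P[...,0]>x0)&(P[...,0]<x1)&(P[...,1]>y0)&(P[...,1]<y1)
    n,l,s,c=cv2.connectedComponentsWithStats(k.astype(np.uint8))
    return l==1+np.argmax(s[1:,4]) if n>1 else k
E
python3 - <<'E'
from h import *
for n in ("top","side"):
    m=camera_model(n); f=np.load(f"/tmp/{n}0.npz");P=cloud(m,f["d"]);p=f["p"]
    bench=P[(abs(P[...,0]-.55)<.03)&(abs(P[...,1])<.05)]; print(n,"bench z",np.round(np.nanmedian(bench[:,2]),4))
    hsv=cv2.cvtColor(p,cv2.COLOR_RGB2HSV)
    for l,z,b in (("p1",.018,(.38,.53,0,.13)),("p4",.024,(.56,.66,-.15,-.06)),("p6",.024,(.56,.66,.07,.17)),("p7",.024,(.56,.66,-.03,.05))):
        k=hmask(P,z-.006,z+.007,b); print(l,rect(m,k,z),"z",np.round(np.nanmedian(P[k][:,2]),4))
    k=hmask(P,.04,.06,(.35,.62,.2,.45)); 
    kb=k&(hsv[...,1]>90)&(hsv[...,2]>90); print("carr",rect(m,k,.046),"pad",rect(m,hmask(np.where(kb[...,None],P,np.nan),.03,.07,(.35,.62,.2,.45)),.05))
    kl=(hsv[...,0]>95)&(hsv[...,0]<125)&(hsv[...,1]>120)&(P[...,1]>-.42)&(P[...,1]<-.2)&(P[...,2]>.035)
    print("lid",rect(m,kl,.054)); print("grip",rect(m,hmask(P,.07,.09,(.4,.55,-.36,-.22)),.08))
E
```

```text
top bench z -0.0002
p1 (array([447. ,  74.1]), array([447.1,  74. ]), 95.6, 66.0, 22.7, 1098) z 0.0175
p4 (array([615.8, -91.8]), array([615.6, -91.8]), 46.7, 45.9, 3.0, 358) z 0.0235
p6 (array([607.3, 130. ]), array([607.1, 130. ]), 34.4, 32.0, -90.0, 197) z 0.0237
p7 (array([603.5,  19.5]), array([603.6,  19.4]), 26.5, 25.8, -11.2, 115) z 0.0238
carr (array([488.6, 314.1]), array([489.5, 314. ]), 169.5, 150.8, 9.7, 4571) pad (array([489.7, 315.5]), array([490.3, 315.6]), 112.7, 82.3, 9.6, 1669)
lid (array([ 493.8, -295.9]), array([ 494.2, -296.2]), 145.6, 123.9, -4.6, 3218)
grip (array([ 484.2, -293.3]), array([ 484.1, -293. ]), 42.9, 13.5, -89.9, 118)
side bench z 0.0005
p1 (array([442.6,  72.7]), array([444. ,  72.9]), 99.3, 69.3, 22.6, 1054) z 0.0184
p4 (array([612.2, -92.3]), array([611.8, -92.6]), 50.4, 48.9, 2.3, 363) z 0.0242
p6 (array([603.6, 129.4]), array([603.7, 129.1]), 38.0, 37.4, 88.0, 165) z 0.024
p7 (array([599.6,  18.8]), array([599.7,  18.8]), 29.4, 26.4, 78.8, 112) z 0.024
carr (array([482.8, 311.3]), array([485.9, 313.2]), 173.7, 156.1, 9.7, 2973) pad (array([486.3, 314. ]), array([487.9, 315.1]), 114.3, 84.8, 9.3, 1072)
lid (array([ 487.5, -297.1]), array([ 491.3, -294.6]), 151.1, 127.3, -4.4, 4750)
grip (array([ 479.3, -295.4]), array([ 478.6, -295.1]), 43.2, 19.3, 85.3, 211)
```

>>> apply_moves --pt "31.5 -81.6 -8 -76.7 5" --pt "31.5 -81.6 -8 -76.7 5" --pt "31.5 -81.6 -8 -76.7 5" --pt "31.5 -81.6 -8 -76.7 5" --pt "31.5 -81.6 -8 -76.7 5" --pt "31.5 -81.6 -8 -76.7 5" --pt "31.5 -81.6 -8 -76.7 5" --pt "31.5 -81.6 -8 -76.7 5" --pt "31.5 -81.6 -8 -76.7 5" --pt "31.5 -81.6 -8 -76.7 5" --pt "31.5 -81.6 -8 -76.7 5" --pt "31.5 -81.6 -8 -76.7 5" --pt "31.5 -81.6 -8 -76.7 5" --pt "31.5 -81.6 -8 -76.7 5" --pt "31.5 -81.6 -8 -76.7 5" --pt "31.5 -81.6 -8 -76.7 5" --pt "31.5 -81.6 -8 -76.7 5" --pt "31.5 -81.6 -8 -76.7 5" --pt "31.5 -81.6 -8 -76.7 5" --pt "31.5 -81.6 -8 -76.7 5"

```text
clock: 2.75
eef_pos: [0.4834, -0.2925, 0.1509]
tool_rot: [-0.0, 0.735, 0.678, -0.0]
ft_force: [-0.4, 0.2, 0.3]
opening: 0.0503
finger_force: 0.0
```

>>> apply_moves --pt "0 0 -5 0 5" --pt "0 0 -9.2 0 4" --pt "0 0 -9.2 0 1" --pt "0 0 -9.2 0 1" --pt "0 0 -9.2 0 1" --pt "0 0 -9.2 0 1" --pt "2 -0.16 -9.2 0 1" --pt "4 -0.32 -9.2 0 1" --pt "6 -0.48 -9.2 0 1" --pt "8 -0.64 -9.2 0 1" --pt "10 -0.8 -9.2 0 1" --pt "12 -0.96 -9.2 0 1" --pt "13.5 -1.08 -9.2 0 1" --pt "14.2 -1.14 -9.2 0 1" --pt "14.5 -1.16 -9.2 0 1" --pt "14.5 -1.16 -9.2 0 1"

```text
clock: 4.35
eef_pos: [0.6238, -0.3022, 0.0593]
tool_rot: [-0.006, 0.734, 0.679, -0.003]
ft_force: [-31.5, 10.3, 11.5]
opening: 0.0125
finger_force: 64.3
```

>>> apply_moves --pt "-0.3 0 0 0 1" --pt "-0.3 0 0 0 4" --pt "-0.3 0 0 0 5" --pt "-0.3 0 10 0 5" --pt "-0.3 0 10 0 5" --pt "-10 20 10 0 8" --pt "-10 20 10 0 8" --pt "-10 20 10 0 8" --pt "-10 20 10 0 8" --pt "-10 20 10 0 8"

```text
clock: 5.35
eef_pos: [0.5276, -0.1015, 0.1605]
tool_rot: [0.001, 0.734, 0.679, 0.0]
ft_force: [0.6, 0.2, 0.5]
opening: 0.0803
finger_force: 0.0
```

```bash
python3 - <<'E'
from h import *
p,d,m=cam("top"); np.savez("/tmp/top1.npz",p=p,d=d)
cv2.imwrite("pics/top1.png",cv2.resize(cv2.cvtColor(p,cv2.COLOR_RGB2BGR)[110:330,380:540],None,fx=3.5,fy=2.7))
P=cloud(m,d);hsv=cv2.cvtColor(p,cv2.COLOR_RGB2HSV)
kl=(hsv[...,0]>95)&(hsv[...,0]<125)&(hsv[...,1]>120)&(P[...,1]>-.42)&(P[...,1]<-.2)&(P[...,2]>.035)
print("lid",rect(m,kl,.054)); print("grip",rect(m,hmask(P,.07,.09,(.5,.72,-.36,-.22)),.08))
fl=hmask(P,-.005,.010,(.42,.57,-.36,-.23)); print("floor vis",rect(m,fl,.006))
k=(P[...,2]>.018)&(P[...,2]<.034)&(P[...,0]>.41)&(P[...,0]<.58)&(P[...,1]>-.36)&(P[...,1]<-.23)
n,l,s,c=cv2.connectedComponentsWithStats(k.astype(np.uint8))
for i in range(1,n):
    if s[i,4]>25: print(s[i],rect(m,l==i,.026),np.nanmedian(P[l==i][:,2]),hsv[l==i].mean(0))
w=(P[...,2]>.05)&(P[...,2]<.068)&(P[...,0]>.35)&(P[...,0]<.8)&(P[...,1]>-.42)&(P[...,1]<-.2)&~kl
print("rails",rect(m,w,.059))
for q in (masks_of("top","p3_c")+masks_of("top","p5_c")): print(q["score"],rect(m,q["mask"],.026))
E
```

```text
lid (array([ 640. , -312.1]), array([ 633.9, -307.2]), 145.5, 123.9, -4.6, 2693)
grip (array([ 623.4, -303.5]), array([ 623.4, -303.6]), 41.6, 14.8, 85.9, 116)
floor vis (array([ 497.9, -320.7]), array([ 489.4, -314.8]), 143.5, 86.4, -4.1, 1490)
[471 231   5  52 116] (array([ 474., -355.]), array([ 475.1, -355.2]), 121.2, 7.4, -4.5, 116) 0.025470164846841212 [ 13.12931034 131.64655172  38.51724138]
[436 254  24  23 415] (array([ 454.5, -292.9]), array([ 454.6, -292.9]), 53.6, 52.4, 74.2, 415) 0.025561348035270694 [39.83373494 13.95662651 50.10361446]
rails (array([ 599.3, -328.3]), array([ 564.5, -300. ]), 305.7, 154.5, -4.0, 1225)
0.86 (array([ 453.5, -291.4]), array([ 453.8, -291.8]), 51.0, 49.8, 71.6, 391)
```

View pics/top1.png

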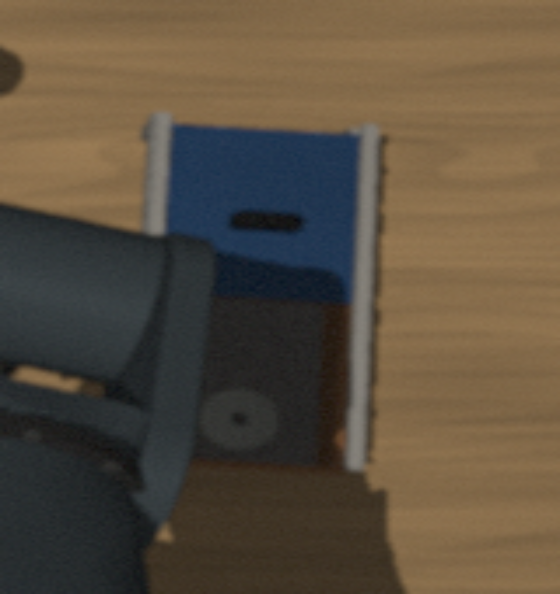

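The crop shows the lid well open with its bar at crop (265,220), and only the grey disc at crop (240,418). There is no brass disc. The lid moved about 140 mm, so I regrip and test the end stop.

>>> apply_moves --pt "9.6 -20.2 0 0 4" --pt "9.6 -20.2 0 0 4" --pt "9.6 -20.2 0 0 4" --pt "9.6 -20.2 0 0 4" --pt "9.6 -20.2 0 0 4" --pt "9.6 -20.2 0 0 4" --pt "9.6 -20.2 -5 0 4" --pt "9.6 -20.2 -10 0 4" --pt "9.6 -20.2 -10 0 1" --pt "9.6 -20.2 -10 0 1" --pt "9.6 -20.2 -10 0 1" --pt "9.6 -20.2 -10 0 1"

```text
clock: 6.7
eef_pos: [0.6233, -0.3063, 0.0588]
tool_rot: [-0.001, 0.735, 0.678, -0.001]
ft_force: [-4.7, -2.1, -5.9]
opening: 0.0127
finger_force: 59.4
```

>>> apply_moves --pt "0.2 -0.02 0 0 1" --pt "0.4 -0.03 0 0 1" --pt "0.5 -0.04 0 0 1" --pt "0.5 -0.04 0 0 1" --pt "0.5 -0.04 0 0 1"

```text
clock: 7.2
eef_pos: [0.6235, -0.3063, 0.0588]
tool_rot: [-0.006, 0.735, 0.678, -0.004]
ft_force: [-37.2, 2.0, 12.7]
opening: 0.0124
finger_force: 62.3
```

>>> apply_moves --pt "-0.4 0 0 0 4" --pt "-0.4 0 0 0 4" --pt "-0.4 0 5 0 4" --pt "-0.4 0 8 0 8" --pt "-18.1 38.1 8 -62.7 8.5" --pt "-18.1 38.1 8 -62.7 8.5" --pt "-18.1 38.1 8 -62.7 8.5" --pt "-18.1 38.1 8 -62.7 8.5" --pt "-18.1 38.1 8 -62.7 8.5" --pt "-18.1 38.1 8 -62.7 8.5" --pt "-18.1 38.1 8 -62.7 8.5" --pt "-18.1 38.1 8 -62.7 8.5" --pt "-18.1 38.1 3 -62.7 8.5" --pt "-18.1 38.1 0 -62.7 8.5" --pt "-18.1 38.1 0 -62.7 8.5"

```text
clock: 8.7
eef_pos: [0.4469, 0.0752, 0.057]
tool_rot: [-0.0, 0.98, 0.198, -0.002]
ft_force: [-1.1, 0.4, 0.2]
opening: 0.0852
finger_force: 0.0
```

>>> apply_moves --pt "0 -0.1 -3 0 8.5" --pt "0 -0.1 -5.8 0 8.5" --pt "0 -0.1 -5.8 0 8.5" --pt "0 -0.1 -5.8 0 6" --pt "0 -0.1 -5.8 0 6" --pt "0 -0.1 -5.8 0 6" --pt "0 -0.1 -5.8 0 6"

```text
clock: 9.4
eef_pos: [0.45, 0.0735, 0.0037]
tool_rot: [0.0, 0.98, 0.197, 0.001]
ft_force: [-4.1, -0.1, 10.6]
opening: 0.0639
finger_force: 63.9
```

>>> apply_moves --pt "0 0 3 0 6" --pt "0 0 8 0 6" --pt "0 0 12 0 6" --pt "4.3 24 12 -13 6" --pt "4.3 24 12 -13 6" --pt "4.3 24 12 -13 6" --pt "4.3 24 12 -13 6" --pt "4.3 24 12 -13 6" --pt "4.3 24 12 -13 6" --pt "4.3 24 12 -13 6" --pt "4.3 24 12 -13 6" --pt "4.3 24 12 -13 6"

```text
clock: 10.6
eef_pos: [0.4918, 0.3124, 0.122]
tool_rot: [-0.0, 0.996, 0.084, 0.0]
ft_force: [1.1, -0.3, -3.9]
opening: 0.0637
finger_force: 72.4
```

```bash
python3 - <<'E'
from h import *
p,d,m=cam("side"); cv2.imwrite("pics/side1.png",cv2.resize(cv2.cvtColor(p,cv2.COLOR_RGB2BGR)[40:260,100:340],None,fx=3,fy=2.7))
np.savez("/tmp/side1.npz",p=p,d=d)
P=cloud(m,d); 
E
```

```text
(no output)
```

View pics/side1.png

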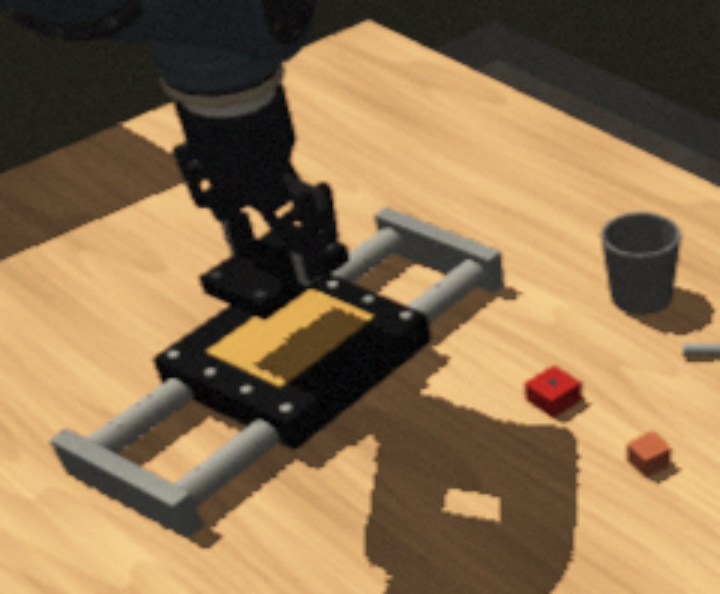

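>>> apply_moves --pt "0.1 0.3 -3 0 6" --pt "0.1 0.3 -5.5 0 6" --pt "0.1 0.3 -6.3 0 6" --pt "0.1 0.3 -6.7 0 6" --pt "0.1 0.3 -6.8 0 6" --pt "0.1 0.3 -6.8 0 6"

```text
clock: 11.25
eef_pos: [0.4933, 0.3166, 0.0543]
tool_rot: [-0.0, 0.996, 0.085, 0.001]
ft_force: [-0.0, 0.2, -4.5]
opening: 0.0641
finger_force: 72.4
```

>>> apply_moves --pt "0 0 -0.1 0 6" --pt "0 0 -0.2 0 6" --pt "0 0 -0.2 0 6"

```text
clock: 11.55
eef_pos: [0.4934, 0.3168, 0.0538]
tool_rot: [-0.0, 0.996, 0.085, 0.001]
ft_force: [-5.9, -4.5, 17.4]
opening: 0.0638
finger_force: 74.7
```

>>> apply_moves --pt "0 0 0.1 0 8.5" --pt "0 0 0.1 0 8.5" --pt "0 0 4 0 8.5" --pt "0 0 9 0 8.5" --pt "-3.9 -61 9 -14.3 7" --pt "-3.9 -61 9 -14.3 7" --pt "-3.9 -61 9 -14.3 7" --pt "-3.9 -61 9 -14.3 7" --pt "-3.9 -61 9 -14.3 7" --pt "-3.9 -61 9 -14.3 7" --pt "-3.9 -61 9 -14.3 7" --pt "-3.9 -61 9 -14.3 7" --pt "-3.9 -61 9 -14.3 7" --pt "-3.9 -61 9 -14.3 7" --pt "-3.9 -61 9 -14.3 7" --pt "-3.9 -61 9 -14.3 7" --pt "-3.9 -61 9 -14.3 7" --pt "-3.9 -61 9 -14.3 7" --pt "-3.9 -61 9 -14.3 7" --pt "-3.9 -61 9 -14.3 7"

```text
clock: 13.55
eef_pos: [0.4539, -0.292, 0.1414]
tool_rot: [-0.0, 0.999, -0.039, -0.0]
ft_force: [0.3, -0.3, 0.2]
opening: 0.0699
finger_force: 0.0
```

```bash
cat >> h.py <<'E'
def col(m,P,z,r=.06):
    k=hmask(P,z-.007,z+.007,(.49-r,.49+r,.315-r,.315+r)); return rect(m,k,z),np.round(np.nanmedian(P[k][:,2]),4)
def blocks(m,P):
    for l,z,b in (("p4",.024,(.56,.66,-.16,-.05)),("p6",.024,(.53,.7,.075,.2)),("p7",.024,(.53,.7,-.05,.075))):
        k=hmask(P,z-.007,z+.008,b); print(l,rect(m,k,z)if k.any() else None)
E
python3 - <<'E'
from h import *
print(state()["eef_pos"])
p,d,m=cam("top"); np.savez("/tmp/top2.npz",p=p,d=d); cv2.imwrite("pics/top2.png",cv2.resize(cv2.cvtColor(p,cv2.COLOR_RGB2BGR)[140:345,130:400],None,fx=2.9,fy=2.9))
P=cloud(m,d); print(col(m,P,.068,.065)); blocks(m,P)
k=hmask(P,.04,.06,(.35,.62,.2,.45)); print("carr",rect(m,k|hmask(P,.06,.08,(.42,.56,.24,.4)),.046))
E
```

```text
[ 0.45393943 -0.29201322  0.14136795]
((array([491.1, 314.1]), array([491.4, 313.5]), 95.6, 68.1, 9.6, 1207), np.float64(0.0676))
p4 (array([615.6, -91.8]), array([614.6, -92.5]), 46.7, 46.1, 0.0, 362)
p6 (array([606.9, 130.3]), array([607.1, 130.1]), 34.2, 32.0, -90.0, 194)
p7 (array([603.7,  19.5]), array([603.8,  19.4]), 26.0, 25.9, -11.4, 115)
carr (array([488.6, 314.1]), array([489.5, 313.9]), 169.5, 150.9, 9.7, 4580)
```

View pics/top2.png

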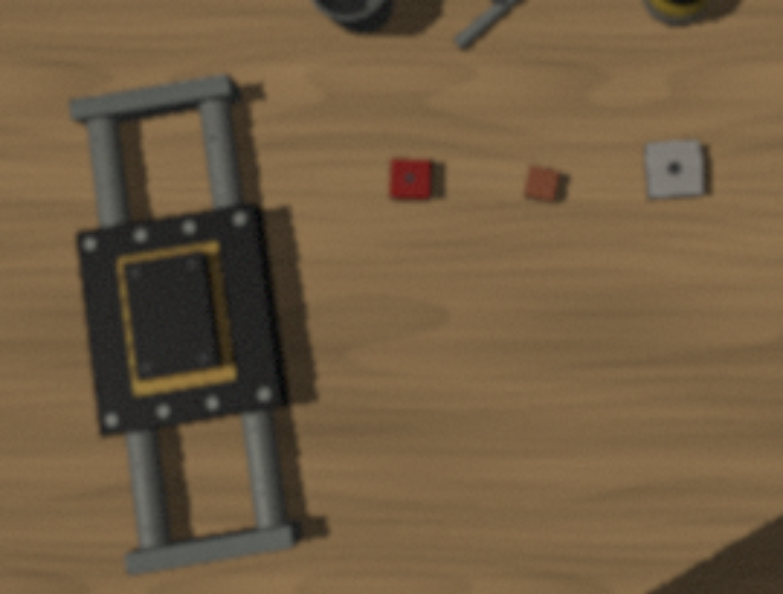

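The plate sits flat and centred on the pad to within about 1–2 mm, and the blocks are unmoved. Now the disc.

>>> apply_moves --pt "0.05 -0.1 -4 0 7" --pt "0.05 -0.1 -8 0 7" --pt "0.05 -0.1 -11 0 7" --pt "0.05 -0.1 -13.2 0 7" --pt "0.05 -0.1 -13.2 0 7" --pt "0.05 -0.1 -13.2 0 5" --pt "0.05 -0.1 -13.2 0 4.8" --pt "0.05 -0.1 -13.2 0 4.8" --pt "0.05 -0.1 -13.2 0 4.8"

```text
clock: 14.5
eef_pos: [0.4548, -0.2944, 0.0107]
tool_rot: [0.0, 0.999, -0.04, 0.001]
ft_force: [-0.4, 5.8, 8.7]
opening: 0.0514
finger_force: 64.1
```

>>> apply_moves --pt "0 0 4 0 4.8" --pt "0 0 8 0 4.8" --pt "0 0 12 0 4.8" --pt "0 0 13 0 4.8" --pt "3.6 60.8 13 14.3 4.8" --pt "3.6 60.8 13 14.3 4.8" --pt "3.6 60.8 13 14.3 4.8" --pt "3.6 60.8 13 14.3 4.8" --pt "3.6 60.8 13 14.3 4.8" --pt "3.6 60.8 13 14.3 4.8" --pt "3.6 60.8 13 14.3 4.8" --pt "3.6 60.8 13 14.3 4.8" --pt "3.6 60.8 13 14.3 4.8" --pt "3.6 60.8 13 14.3 4.8" --pt "3.6 60.8 13 14.3 4.8" --pt "3.6 60.8 13 14.3 4.8" --pt "3.6 60.8 13 14.3 4.8" --pt "3.6 60.8 13 14.3 4.8" --pt "3.6 60.8 13 14.3 4.8"

```text
clock: 16.4
eef_pos: [0.4897, 0.3125, 0.1385]
tool_rot: [0.0, 0.996, 0.085, -0.001]
ft_force: [-0.1, 0.0, -4.5]
opening: 0.0513
finger_force: 66.2
```

>>> apply_moves --pt "0 0 -3 0 4.8" --pt "0 0 -5.5 0 4.8" --pt "0 0 -6 0 4.8" --pt "0 0 -6.3 0 4.8" --pt "0 0 -6.3 0 4.8"

```text
clock: 16.9
eef_pos: [0.4907, 0.3131, 0.077]
tool_rot: [-0.0, 0.996, 0.084, 0.0]
ft_force: [0.4, 0.4, -3.7]
opening: 0.0515
finger_force: 66.0
```

>>> apply_moves --pt "0 0.15 -0.2 0 4.8" --pt "0 0.15 -0.4 0 4.8" --pt "0 0.15 -0.5 0 4.8" --pt "0 0.15 -0.55 0 4.8" --pt "0 0.15 -0.55 0 4.8"

```text
clock: 17.4
eef_pos: [0.4907, 0.3153, 0.0728]
tool_rot: [-0.0, 0.996, 0.085, 0.001]
ft_force: [-5.2, -3.7, 13.1]
opening: 0.0521
finger_force: 68.2
```

>>> apply_moves --pt "0 0 0.1 0 7.5" --pt "0 0 0.1 0 7.5" --pt "0 0 4 0 7.5" --pt "0 0 8 0 7" --pt "12.5 -40.7 8 -7.7 7" --pt "12.5 -40.7 8 -7.7 7" --pt "12.5 -40.7 8 -7.7 7" --pt "12.5 -40.7 8 -7.7 7" --pt "12.5 -40.7 8 -7.7 7" --pt "12.5 -40.7 8 -7.7 7" --pt "12.5 -40.7 8 -7.7 7" --pt "12.5 -40.7 8 -7.7 7" --pt "12.5 -40.7 8 -7.7 7" --pt "12.5 -40.7 4 -7.7 7" --pt "12.5 -40.7 0 -7.7 7" --pt "12.5 -40.7 0 -7.7 7"

```text
clock: 19.0
eef_pos: [0.6123, -0.0917, 0.0662]
tool_rot: [-0.001, 1.0, 0.018, -0.004]
ft_force: [-1.0, -0.0, 0.5]
opening: 0.0701
finger_force: 0.0
```

```bash
python3 - <<'E'
from h import *
p,d,m=cam("top"); P=cloud(m,d); print(col(m,P,.088,.05)); blocks(m,P)
E
```

```text
((array([490.4, 312.9]), array([490.9, 312.6]), 52.3, 52.3, -87.9, 453), np.float64(0.0878))
p4 None
p6 (array([607.1, 130.4]), array([607.1, 130.1]), 34.2, 32.0, -90.0, 195)
p7 (array([603.6,  19.5]), array([603.6,  19.4]), 26.5, 25.8, -11.2, 116)
```

>>> apply_moves --pt "0 0 -3 0 7" --pt "0 0 -6 0 7" --pt "0 0 -6.5 0 7" --pt "0 0 -6.5 0 5" --pt "0 0 -6.5 0 4" --pt "0 0 -6.5 0 4" --pt "0 0 -6.5 0 4"

```text
clock: 19.75
eef_pos: [0.6168, -0.0923, 0.0085]
tool_rot: [0.0, 1.0, 0.018, 0.002]
ft_force: [-1.1, 0.4, 7.2]
opening: 0.0445
finger_force: 62.8
```

>>> apply_moves --pt "0 0 5 0 4" --pt "0 0 10 0 4" --pt "0 0 15 0 4" --pt "-12.4 40.8 15 7.7 4" --pt "-12.4 40.8 15 7.7 4" --pt "-12.4 40.8 15 7.7 4" --pt "-12.4 40.8 15 7.7 4" --pt "-12.4 40.8 15 7.7 4" --pt "-12.4 40.8 15 7.7 4" --pt "-12.4 40.8 15 7.7 4" --pt "-12.4 40.8 15 7.7 4" --pt "-12.4 40.8 15 7.7 4" --pt "-12.4 40.8 15 7.7 4" --pt "-12.4 40.8 12 7.7 4" --pt "-12.4 40.8 10 7.7 4" --pt "-12.4 40.8 9.5 7.7 4" --pt "-12.4 40.8 9.5 7.7 4"

```text
clock: 21.45
eef_pos: [0.4914, 0.3155, 0.1012]
tool_rot: [0.0, 0.996, 0.085, -0.0]
ft_force: [0.2, 0.2, -1.4]
opening: 0.0447
finger_force: 62.6
```

>>> apply_moves --pt "0 0.08 -0.2 0 4" --pt "0 0.08 -0.4 0 4" --pt "0 0.08 -0.5 0 4" --pt "0 0.08 -0.5 0 4"

```text
clock: 21.85
eef_pos: [0.4915, 0.3169, 0.0965]
tool_rot: [-0.0, 0.996, 0.085, 0.0]
ft_force: [-1.7, -0.7, 2.6]
opening: 0.0443
finger_force: 63.2
```

>>> apply_moves --pt "0 0 0.1 0 6.5" --pt "0 0 0.1 0 6.5" --pt "0 0 4 0 6.5" --pt "0 0 6 0 6" --pt "11.5 -18.7 6 -9.7 6" --pt "11.5 -18.7 6 -9.7 6" --pt "11.5 -18.7 6 -9.7 6" --pt "11.5 -18.7 6 -9.7 6" --pt "11.5 -18.7 6 -9.7 6" --pt "11.5 -18.7 2 -9.7 6" --pt "11.5 -18.7 -2 -9.7 6" --pt "11.5 -18.7 -2 -9.7 6"

```text
clock: 23.05
eef_pos: [0.6031, 0.1295, 0.0712]
tool_rot: [0.001, 1.0, 0.0, -0.004]
ft_force: [0.1, -0.6, 0.2]
opening: 0.0595
finger_force: 0.0
```

```bash
python3 - <<'E'
from h import *
p,d,m=cam("top"); P=cloud(m,d); print(col(m,P,.112,.045)); blocks(m,P)
p,d,m=cam("side"); np.savez("/tmp/side2.npz",p=p,d=d); cv2.imwrite("pics/side2.png",cv2.resize(cv2.cvtColor(p,cv2.COLOR_RGB2BGR)[60:240,120:340],None,fx=3.2,fy=3.2))
s=state();print(s["eef_pos"])
E
```

```text
((array([491.1, 314.4]), array([491.1, 313.9]), 48.2, 46.0, -80.4, 445), np.float64(0.1115))
p4 None
p6 None
p7 (array([603.5,  19.7]), array([603.3,  19.5]), 26.9, 25.8, -11.0, 116)
[0.6062294  0.13023158 0.07641742]
```

View pics/side2.png

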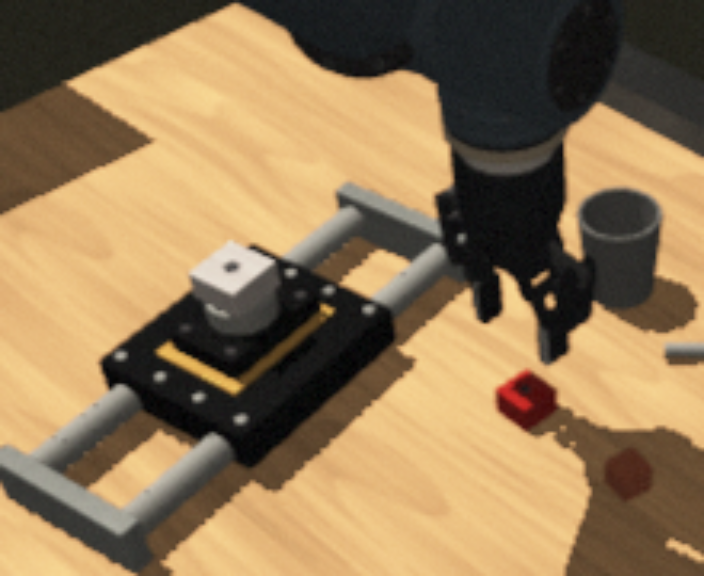

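The three-piece column stands straight at crop (235,270), and the gripper is above the red block at crop (525,398).

>>> apply_moves --pt "0.05 0 -3 0 6" --pt "0.05 0 -6 0 6" --pt "0.05 0 -6.9 0 6" --pt "0.05 0 -6.9 0 4" --pt "0.05 0 -6.9 0 2.8" --pt "0.05 0 -6.9 0 2.8" --pt "0.05 0 -6.9 0 2.8"

```text
clock: 23.85
eef_pos: [0.6081, 0.1301, 0.0092]
tool_rot: [-0.0, 1.0, 0.0, 0.002]
ft_force: [-1.1, 0.1, 8.3]
opening: 0.0326
finger_force: 60.8
```

>>> apply_moves --pt "0 0 5 0 2.8" --pt "0 0 10 0 2.8" --pt "0 0 16 0 2.8" --pt "-11.5 18.7 17 9.7 2.8" --pt "-11.5 18.7 17 9.7 2.8" --pt "-11.5 18.7 17 9.7 2.8" --pt "-11.5 18.7 17 9.7 2.8" --pt "-11.5 18.7 17 9.7 2.8" --pt "-11.5 18.7 15 9.7 2.8" --pt "-11.5 18.7 13 9.7 2.8" --pt "-11.5 18.7 12 9.7 2.8" --pt "-11.5 18.7 12 9.7 2.8" --pt "-11.5 18.7 12 9.7 2.8"

```text
clock: 25.15
eef_pos: [0.4921, 0.3168, 0.1277]
tool_rot: [-0.0, 0.996, 0.085, 0.0]
ft_force: [-0.3, 0.0, -0.7]
opening: 0.0323
finger_force: 60.5
```

>>> apply_moves --pt "0 0 -0.3 0 2.8" --pt "0 0 -0.5 0 2.8" --pt "0 0 -0.65 0 2.8" --pt "0 0 -0.7 0 2.8" --pt "0 0 -0.7 0 2.8"

```text
clock: 25.65
eef_pos: [0.492, 0.3168, 0.1212]
tool_rot: [-0.0, 0.996, 0.085, 0.0]
ft_force: [-3.4, -3.1, 11.5]
opening: 0.0325
finger_force: 62.1
```

>>> apply_moves --pt "0 0 0.1 0 5.5" --pt "0 0 0.1 0 5.5" --pt "0 0 4 0 5.5" --pt "0 0 6 0 5" --pt "11.2 -29.7 6 -20.7 5" --pt "11.2 -29.7 6 -20.7 5" --pt "11.2 -29.7 6 -20.7 5" --pt "11.2 -29.7 6 -20.7 5" --pt "11.2 -29.7 6 -20.7 5" --pt "11.2 -29.7 6 -20.7 5" --pt "11.2 -29.7 6 -20.7 5" --pt "11.2 -29.7 3 -20.7 5" --pt "11.2 -29.7 -1 -20.7 5" --pt "11.2 -29.7 -4 -20.7 5" --pt "11.2 -29.7 -4 -20.7 5" --pt "11.2 -29.7 -4 -20.7 5"

```text
clock: 27.25
eef_pos: [0.6039, 0.0201, 0.0804]
tool_rot: [-0.0, 0.995, -0.095, -0.0]
ft_force: [-0.2, 0.1, -0.4]
opening: 0.05
finger_force: 0.0
```

```bash
python3 - <<'E'
from h import *
p,d,m=cam("top"); P=cloud(m,d); print(col(m,P,.136,.04)); 
p,d,m=cam("side"); P=cloud(m,d); k=hmask(P,.016,.03,(.53,.7,-.1,.1)); print(rect(m,k,.024) if k.any() else None)
cv2.imwrite("pics/side3.png",cv2.resize(cv2.cvtColor(p,cv2.COLOR_RGB2BGR)[90:250,140:360],None,fx=3.2,fy=3.2))
s=state();print(s["eef_pos"])
E
```

```text
((array([492.1, 314.4]), array([492.2, 314.3]), 35.2, 34.2, -80.4, 256), np.float64(0.1354))
(array([598.9,  18.3]), array([598.6,  17.8]), 31.7, 28.3, 78.8, 120)
[0.60480206 0.01999201 0.08175752]
```

View pics/side3.png

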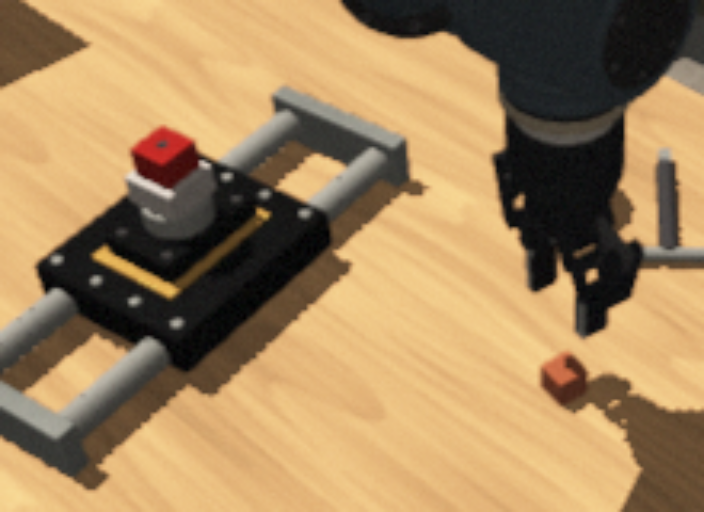

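The red block is on the column at crop (165,155). The copper block is unmoved under the gripper, and its 24 mm height and 26 x 26 top show it is upright.

>>> apply_moves --pt "-0.1 -0.05 -3 0 5" --pt "-0.1 -0.05 -6 0 5" --pt "-0.1 -0.05 -7.4 0 5" --pt "-0.1 -0.05 -7.4 0 3" --pt "-0.1 -0.05 -7.4 0 2" --pt "-0.1 -0.05 -7.4 0 2" --pt "-0.1 -0.05 -7.4 0 2"

```text
clock: 28.05
eef_pos: [0.6036, 0.0193, 0.0072]
tool_rot: [-0.0, 0.995, -0.096, 0.001]
ft_force: [-0.9, 0.1, 5.0]
opening: 0.0244
finger_force: 60.8
```

>>> apply_moves --pt "0 0 5 0 2" --pt "0 0 10 0 2" --pt "0 0 15 0 2" --pt "0 0 19 0 2" --pt "-11.2 29.75 19 20.7 2" --pt "-11.2 29.75 19 20.7 2" --pt "-11.2 29.75 19 20.7 2" --pt "-11.2 29.75 19 20.7 2" --pt "-11.2 29.75 19 20.7 2" --pt "-11.2 29.75 19 20.7 2" --pt "-11.2 29.75 19 20.7 2" --pt "-11.2 29.75 19 20.7 2" --pt "-11.2 29.75 17 20.7 2" --pt "-11.2 29.75 15.5 20.7 2" --pt "-11.2 29.75 14.4 20.7 2" --pt "-11.2 29.75 14.4 20.7 2" --pt "-11.2 29.75 14.4 20.7 2"

```text
clock: 29.75
eef_pos: [0.4911, 0.3164, 0.1503]
tool_rot: [-0.0, 0.996, 0.085, 0.0]
ft_force: [1.0, -1.2, -1.0]
opening: 0.0243
finger_force: 60.1
```

>>> apply_moves --pt "0 0 -0.3 0 2" --pt "0 0 -0.5 0 2" --pt "0 0 -0.65 0 2" --pt "0 0 -0.7 0 2" --pt "0 0 -0.7 0 2"

```text
clock: 30.25
eef_pos: [0.4908, 0.3168, 0.1432]
tool_rot: [-0.0, 0.996, 0.085, 0.0]
ft_force: [-1.8, -1.4, 4.1]
opening: 0.0246
finger_force: 60.7
```

>>> apply_moves --pt "0 0 0.1 0 5" --pt "0 0 0.1 0 5" --pt "0 0 0.1 0 5" --pt "0 0 4 0 5" --pt "0 0 6 0 5" --pt "13.2 -62.1 6 75.7 4" --pt "13.2 -62.1 6 75.7 4" --pt "13.2 -62.1 6 75.7 4" --pt "13.2 -62.1 6 75.7 4" --pt "13.2 -62.1 6 75.7 4" --pt "13.2 -62.1 6 75.7 4" --pt "13.2 -62.1 6 75.7 4" --pt "13.2 -62.1 6 75.7 4" --pt "13.2 -62.1 6 75.7 4" --pt "13.2 -62.1 6 75.7 4" --pt "13.2 -62.1 6 75.7 4" --pt "13.2 -62.1 6 75.7 4" --pt "13.2 -62.1 6 75.7 4" --pt "13.2 -62.1 0 75.7 4" --pt "13.2 -62.1 -2.5 75.7 4"

```text
clock: 32.25
eef_pos: [0.6224, -0.3067, 0.1159]
tool_rot: [0.0, 0.736, 0.677, 0.0]
ft_force: [-0.4, 0.0, -1.1]
opening: 0.0396
finger_force: 0.0
```

```bash
python3 - <<'E'
from h import *
p,d,m=cam("top"); P=cloud(m,d); print(col(m,P,.160,.04)); 
print("grip",rect(m,hmask(P,.07,.09,(.58,.68,-.36,-.25)),.08))
p,d,m=cam("side"); cv2.imwrite("pics/side4.png",cv2.resize(cv2.cvtColor(p,cv2.COLOR_RGB2BGR)[70:370,110:510],None,fx=2,fy=2))
s=state();print(s["eef_pos"],s["tool_rot"])
E
```

```text
((array([491.2, 314.6]), array([491.3, 314.5]), 27.1, 26.1, -80.4, 160), np.float64(0.1597))
grip (array([ 625.3, -289.2]), array([ 624.3, -289.8]), 14.2, 13.8, -1.9, 37)
[ 0.61998427 -0.30359909  0.11203368] [-0.00447491  0.73506233  0.67798329 -0.0014161 ]
```

View pics/side4.png

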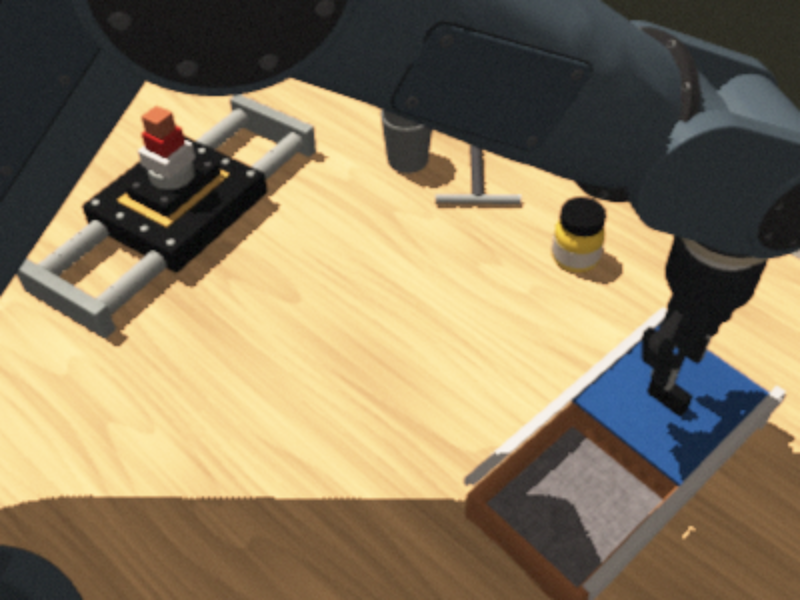

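The column is complete at (160,150) and the case is empty at (570,510). Now I shut the lid.

>>> apply_moves --pt "0 0 -4 0 4" --pt "0 0 -5.9 0 4" --pt "0 0 -5.9 0 3" --pt "0 0 -5.9 0 1" --pt "0 0 -5.9 0 1" --pt "0 0 -5.9 0 1" --pt "0 0 -5.9 0 1" --pt "-2 0.16 -5.9 0 1" --pt "-4 0.32 -5.9 0 1" --pt "-6 0.48 -5.9 0 1" --pt "-8 0.64 -5.9 0 1" --pt "-10 0.8 -5.9 0 1" --pt "-12 0.96 -5.9 0 1" --pt "-13.3 1.06 -5.9 0 1" --pt "-13.8 1.1 -5.9 0 1" --pt "-13.8 1.1 -5.9 0 1" --pt "-13.8 1.1 -5.9 0 1"

```text
clock: 34.05
eef_pos: [0.4859, -0.2937, 0.0614]
tool_rot: [0.002, 0.735, 0.678, 0.001]
ft_force: [-1.0, 3.7, 10.8]
opening: 0.0128
finger_force: 62.1
```

>>> apply_moves --pt "-0.2 0.02 0 0 1" --pt "-0.4 0.03 0 0 1" --pt "-0.6 0.05 0 0 1" --pt "-0.8 0.06 0 0 1" --pt "-0.8 0.06 0 0 1" --pt "-0.8 0.06 0 0 1"

```text
clock: 34.65
eef_pos: [0.4788, -0.2932, 0.0614]
tool_rot: [0.003, 0.735, 0.678, 0.001]
ft_force: [3.0, 5.4, 7.1]
opening: 0.0129
finger_force: 61.7
```

>>> apply_moves --pt "-0.2 0.02 0 0 1" --pt "-0.4 0.03 0 0 1" --pt "-0.5 0.04 0 0 1" --pt "-0.5 0.04 0 0 1" --pt "-0.5 0.04 0 0 1"

```text
clock: 35.15
eef_pos: [0.4786, -0.2933, 0.0615]
tool_rot: [0.007, 0.735, 0.678, 0.004]
ft_force: [35.5, 6.8, -13.6]
opening: 0.0128
finger_force: 59.3
```

Stop reached at full travel (145 mm). I relax, release and back off.

>>> apply_moves --pt "0.4 -0.03 0 0 1" --pt "0.4 -0.03 0 0 4" --pt "0.4 -0.03 0 0 4" --pt "0.4 -0.03 0 0 4" --pt "0.4 -0.03 5 0 4" --pt "0.4 -0.03 10 0 4" --pt "0.4 -0.03 14 0 4" --pt "-8 16 16 0 4" --pt "-8 16 16 0 4" --pt "-8 16 16 0 4" --pt "-8 16 16 0 4" --pt "-8 16 16 0 4"

```text
clock: 36.35
eef_pos: [0.39, -0.1299, 0.2193]
tool_rot: [-0.0, 0.734, 0.679, 0.0]
ft_force: [0.6, 0.5, 0.1]
opening: 0.0403
finger_force: 0.0
```

```bash
python3 - <<'E'
from h import *
p,d,m=cam("top"); P=cloud(m,d); print(col(m,P,.160,.04)); hsv=cv2.cvtColor(p,cv2.COLOR_RGB2HSV)
print("grip",rect(m,hmask(P,.07,.09,(.4,.55,-.36,-.25)),.08))
kl=(hsv[...,0]>95)&(hsv[...,0]<125)&(hsv[...,1]>120)&(P[...,1]>-.42)&(P[...,1]<-.2)&(P[...,2]>.035);print("lid",rect(m,kl,.054))
cv2.imwrite("pics/top4.png",cv2.resize(cv2.cvtColor(p,cv2.COLOR_RGB2BGR)[90:340,130:520],None,fx=2,fy=2))
E
```

```text
((array([491.3, 314.6]), array([491.3, 314.5]), 27.0, 26.2, -81.3, 162), np.float64(0.1595))
grip (array([ 479.6, -293.1]), array([ 479.6, -292.7]), 43.1, 13.5, -89.9, 118)
lid (array([ 493.5, -295.8]), array([ 490.2, -295.7]), 145.2, 123.8, -4.5, 2966)
```

View pics/top4.png

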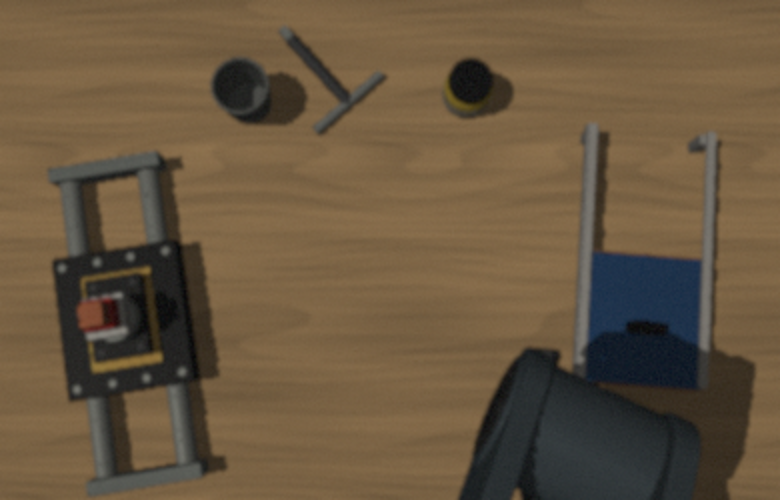

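The lid is shut at (645,320), the column is intact at (100,315), and the jar, key and cup have not moved. Handing in.

```bash
python3 -c "
from rig import *
print(hand_in())"
```

```text
the job is handed in; nothing more can be done
None
```

I handed the job in: the five packing pieces present (black plate, grey disc, aluminium, red and copper blocks) stand in one column within about 2 mm of the pad's centre by camera. The green plate and brass disc were absent, the emptied case's lid is shut against its stop, and the jar, chuck key and cup look undisturbed in the final picture.

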